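Shut and pin the gluing clamp

TASK

Swing the open hinged lid of the gluing clamp over and down onto its base, then take the red-knobbed locking pin out of its wooden block and push it straight down through the hole in the lid into the hole in the base until its collar holds the springy lid fully shut. Finish while still holding the pin's knob and pressing it down: if you let go, the lid springs up again. Leave the glue bottles, the tape roll and the brush where they are.

Things in the scene. Friction and masses are not known exactly. Their poses are not given: they have to be found in the camera images.
- jig: the gluing clamp's fixed plywood base, 180 (its x) x 195 (its y) x 42 mm high; origin at the centre of the underside (on the table), z up. The hinge runs along its x axis at its +y side (y = +95 mm); the hole for the pin is near its -y side. It does not move during the job, but stands at a different place and yaw each time
- lid (a joint): angle of the clamp's lid, rad: 0 = fully shut, grows as it opens, 1.57 = upright, stop at 2.1. Starts at 1.72 to 1.97, leaning away from the base. Damped, stiff hinge (0.18 N m): stays where left above 1.1; let go below about 0.95, it sinks slowly by itself to rest about 0.04 open on a springy black rubber bar. Pressing it shut from there takes about 7 N at its hole; let go, it springs back
- lid_hinge (a point): point on the hinge axis, midway along it, 44 mm above the table; axes as the clamp base's
- lid_edge (a point): middle of the lid's free edge, half-way through its thickness; moves with the lid. The lid is an aluminium plate 180 mm along the hinge, 195 mm from hinge to free edge, 14 mm thick, 0.4 kg, with a yellow square round its hole. Site axes: z normal to the lid, out of its outer face (up when shut); -y from the hinge to the free edge. Shut, the lid's underside is level with the hinge axis
- lid_hole (a point): centre of the upper (outer) mouth of the hole through the lid; hole 12.5 mm wide, 14 mm deep; 170 mm from the hinge; 58 mm above the table when the lid is fully shut, about 64 mm when it rests on the rubber bar; moves with the lid
- base_hole (a point): centre of the upper mouth of the hole in the base, 42 mm above the table; 12.5 mm wide, goes through to the table; straight under the lid's hole when the lid is shut
- block: pale wooden block that stores the pin, 64 x 64 x 50 mm high, fixed to the table; origin at the centre of its underside, z up; a vertical 12.5 mm hole in its middle holds the pin
- pin_knob (a point): centre of the pin's red round knob (26 mm wide, 40 mm high). Below it a collar (30 mm wide, 5 mm high), then a shaft 10 mm wide, 46 mm long with an 8 mm tapered tip. z up along the pin. Loose, 0.09 kg. Starts upright in the block, collar on the block's top, knob centre 75 mm above the table, 25 mm above the collar's underside, 71 mm above the tip. Home in the shut clamp: 83 mm above the table
- pin_tip (a point): lower end of the pin's shaft
- glue_bottle: bystander: white glue bottle with green cap, 48 mm wide, 130 mm high, loose, origin at its underside; stands near the pin's block
- small_bottle: bystander: small white bottle with blue cap, 36 mm wide, 85 mm high, loose, origin at its underside
- tape_roll: bystander: brown roll of tape lying flat, 84 mm wide, 24 mm high, loose, origin at its underside
- brush: bystander: glue brush lying on the table, 170 mm long, loose

How it is judged:
By the outcome, as a careful person would: the job done as asked, in the order asked, and still so for the second after the job is handed in, while the arm keeps its last pose, push and grip.
It also fails if it takes over 51 s, if anything falls off the work surface, if the arm or the gripper's body presses on something with over 40 N, if the wrist force passes 120 N, or if a joint passes its speed limit or range.

ROBOT

A 6-joint arm with a two-finger parallel gripper is mounted at the origin on the work surface. World frame = base frame: x ahead of the robot, y to its left, z up, the work surface at z = 0. Lengths are in m, angles in degrees, forces in N, time in s.
With the tool pointing down it reaches from about 0.35 to 0.875 m from the base axis. Payload 4.2 kg.
Tool frame: the origin (TCP) lies at the very end of the fingers, on their centre line; the grasp point (between the pads) lies 19 mm behind it; z points along the fingers, y is the line along which they close (so a half turn about z gives the same grasp; the last joint's range is limited). The gripper opens to 87 mm and grips with 3 to 60 N. Pads are 19 mm wide; open, the fingers measure 117 mm over their backs; the gripper's body (75 mm by 190 mm) begins 51 mm behind the grasp point.
Start: joints at [-53.594, 22.042, 0.453, 0, -68.411, -14.817], TCP at [0.23, -0.581, 0.223] pointing down, gripper open.
Joint ranges: [-179.83, 179.83], [-69.29, 118.12], [-61.27, 80.66], [-181.25, 117.63], [-171.15, -9.14], [-177.46, 177.46]. Speed limits (degrees/s): [159.86, 159.86, 180, 180, 180, 180].

INTERFACE

Orientations are given as a 3x3 rotation matrix whose columns are the frame's x, y, z axes.
In Python, from station import sense, cams, r gives the robot as it stands. The module is installed in compiled form; this text tells all that it offers.
- The arm moves only by the tool step_arm, never from a script. Its argument "targets" is text: rows parted by semicolons, each of 4 numbers parted by spaces: the shift along the tool's x, y, z in cm, then the turn about the tool's z in degrees. In form: x y z turn; .... A call has 1 to 12 rows; each row shifts and turns the commanded pose from where the row before left it, along the tool's axes as they then stand; what a row does not reach is not made up. A row lasts 1/12 s, in which the tool goes at most 41.7 mm and 7.16 degrees, less where a joint would pass 70% of its speed; a pose out of reach is approached as far as the arm can. A call with a gripper value outside its range is refused whole. "claw" is the finger opening in cm, from 0 to 8.7, set as the call begins (left out, the last holds). The fingers move at their own pace and stop on an object; the grip force is fixed at half the most. Time passes only in rows, so rows that do not move let the fingers close. It gives the time, the measured TCP pose, the force, the opening and the grip force at its end, in the units of the state.
- sense(): the state, without advancing time (a new reading comes with each control period).
- cams.capture(name): name is "scene" or "top" or "wrist"; returns a dict with "frame" (400x640x3 uint8, blue, green, red), "vertical_fov" (degrees; the focal length in pixels is half the picture's height over the tangent of half this angle, whatever the lens; pixels are square), "cx", "cy" (the principal point, pixels), "eye" and "rotation" of the camera in the world; the wrist camera has in their place "tool_from_camera" (4x4, takes a point from camera to tool coordinates, whose origin is the TCP and whose axes are the flange's). Camera axes: x right, y down, z forward; pixel columns grow to the right and rows downward; lengths in m; the calibration is good to about 2 mm. A picture is of the moment at which its call begins: read the wrist's pose just before it. There is no depth.
- r.finish_job(): hands the job in; it is judged then, once.
The state is a dict: "time_s": time; "joints": joint angles; "joint_velocities": joint speeds; "effort": joint torques, N m; "tcp_pos": TCP position; "ee_rot": TCP orientation; "wrist_force": force on the tool from outside, world axes, zero at the start; "moment": the same for the moment, N m; "gripper_width": opening from 0.0 (shut) to 1.0 (fully open); "gripper_force": force on a finger pad.
Only numpy, scipy, OpenCV 4.12 (cv2) and the standard library are available. Lean on these libraries where they do the work, as an engineer would, in place of code of your own. Each camera call takes 0.05 s, during which the arm holds its last target. There are 200 camera calls.

## Working session

There is one attempt and no reset: what is moved stays moved. The work goes in short steps, Python scripts to look and compute and a tool call to move; the robot and the scene stay as the last step left them, time stands still between calls to the robot, and variables do not carry over. Pictures are saved under pics/ and viewed, at most 10 in all, crops included, and the job is handed in when it is done.

Besides the shell and the picture viewer there is one more tool, called after "Emit:" as name(argument=value, ...), one argument or row to a line, values as JSON. step_arm: Moves the arm, as the interface text tells. Its arguments: {"type":"object","properties":{"targets":{"type":"string"},"claw":{"type":"number"}},"required":["targets"]}

```bash
mkdir -p pics; python3 - <<'E'
from station import sense,cams,r
import cv2,numpy as np
np.set_printoptions(precision=4,suppress=True)
s=sense();print(s['time_s'],s['tcp_pos'],s['ee_rot'])
for n in('scene','top'):
    c=cams.capture(n);cv2.imwrite(f'pics/{n}0.png',c['frame']);print(n,c['vertical_fov'],c['cx'],c['cy'],c['eye'],c['rotation'])
E
```

```text
0.0 [ 0.2298 -0.5806  0.2214] [[-0.9299 -0.3678 -0.0009]
 [-0.3678  0.9299  0.002 ]
 [ 0.0001  0.0022 -1.    ]]
scene 51.14582379809363 316.2900711457413 198.3457386195885 [0.8832 0.495  1.0008] [[-0.8629  0.4272 -0.2699]
 [ 0.5053  0.7379 -0.4475]
 [ 0.008  -0.5225 -0.8526]]
top 50.52623088833095 321.1661871980985 201.14704843004574 [ 0.3344 -0.0102  1.4417] [[ 0.0262 -0.982   0.1872]
 [-0.9996 -0.0246  0.0108]
 [-0.006  -0.1875 -0.9823]]
```

View pics/scene0.png

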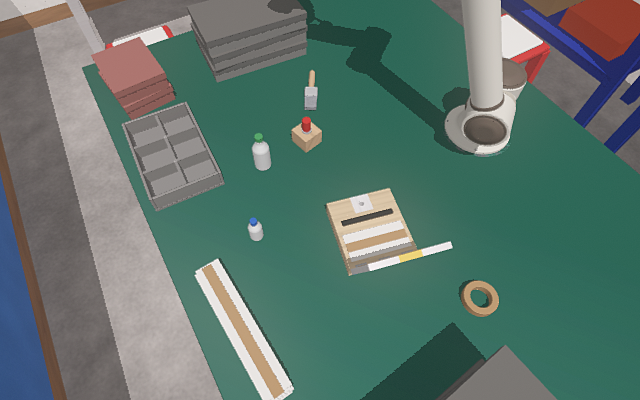

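View pics/top0.png

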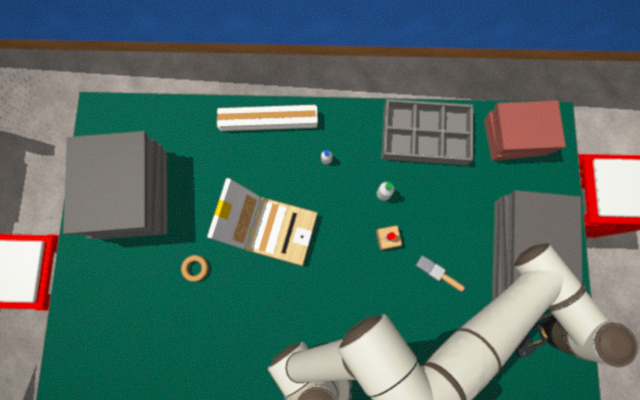

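The scene view shows the base hole at about (361,203), the lid nearly edge-on at (365–452, 245–268) and the knob at (306,124). The top view shows the base hole at (301,237), the lid at about (235,210) and the knob at (392,237). Next I'll segment and measure.

```bash
cat > h.py <<'E'
from station import sense,cams,r
import cv2,numpy as np
np.set_printoptions(precision=4,suppress=True)
def cap(n):
    s=sense();c=cams.capture(n)
    if 'eye' in c: R,e=np.array(c['rotation']),np.array(c['eye'])
    else:
        T=np.array(c['tool_from_camera']);Rt=np.array(s['ee_rot']);R=Rt@T[:3,:3];e=Rt@T[:3,3]+np.array(s['tcp_pos'])
    f=c['frame'].shape[0]/2/np.tan(np.radians(c['vertical_fov'])/2)
    return dict(img=c['frame'],R=R,e=e,f=f,cx=c['cx'],cy=c['cy'])
def ray(c,p):
    d=c['R']@np.array([(p[0]-c['cx'])/c['f'],(p[1]-c['cy'])/c['f'],1.]);return d/np.linalg.norm(d)
def plane(c,p,z):
    d=ray(c,p);return c['e']+d*(z-c['e'][2])/d[2]
def tri(c1,p1,c2,p2):
    d1,d2=ray(c1,p1),ray(c2,p2);t=np.linalg.lstsq(np.c_[d1,-d2],c2['e']-c1['e'],rcond=None)[0]
    a,b=c1['e']+d1*t[0],c2['e']+d2*t[1];return (a+b)/2,np.linalg.norm(a-b)
def proj(c,P):
    q=c['R'].T@(np.array(P)-c['e']);return q[:2]/q[2]*c['f']+[c['cx'],c['cy']]
def mask(c,lo,hi,minA=8):
    h=cv2.cvtColor(c['img'],cv2.COLOR_BGR2HSV);m=cv2.inRange(h,np.array(lo),np.array(hi))
    n,_,st,ce=cv2.connectedComponentsWithStats(m)
    return [(ce[i].round(1),st[i].tolist()) for i in range(1,n) if st[i,4]>=minA]
E
python3 - <<'E'
from h import *
t=cap('top');s=cap('scene')
for n,c in(('t',t),('s',s)):
    for k,(lo,hi) in dict(red=((0,170,120),(6,255,255)),yel=((20,150,120),(32,255,255)),blk=((0,0,0),(180,120,60)),green=((50,120,60),(70,255,255))).items():
        print(n,k,[m for m in mask(c,lo,hi) if (m[0][0]>200 and m[0][0]<460 and 100<m[0][1]<290)])
a=cv2.resize(t['img'][170:275,200:330],None,fx=5,fy=5,interpolation=cv2.INTER_CUBIC)
b=cv2.resize(s['img'][180:285,315:460],None,fx=5,fy=5,interpolation=cv2.INTER_CUBIC)
cv2.imwrite('pics/a.png',a);cv2.imwrite('pics/b.png',b)
E
```

```text
t red [(array([391.1, 235.9]), [387, 232, 9, 8, 52])]
t yel [(array([222.7, 209. ]), [215, 200, 16, 19, 213])]
t blk [(array([288.7, 232.3]), [283, 214, 13, 38, 83])]
t green [(array([388.6, 186. ]), [386, 183, 7, 6, 26])]
s red [(array([305.9, 123.4]), [302, 117, 9, 14, 97])]
s yel []
s blk []
s green [(array([258.3, 137.1]), [255, 133, 8, 9, 58])]
```

View pics/a.png

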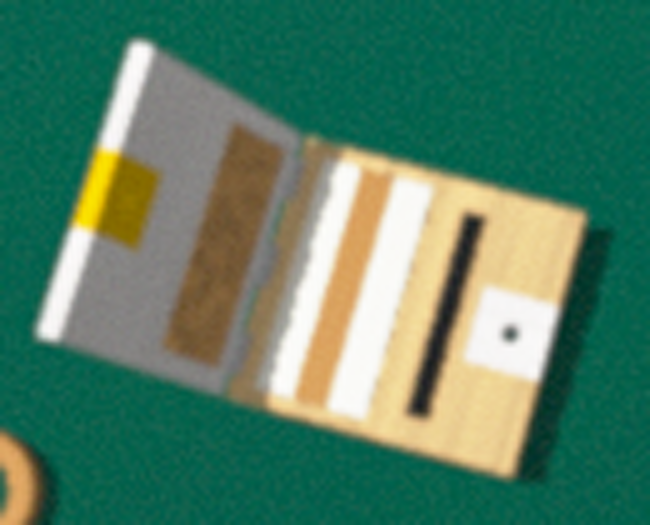

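View pics/b.png

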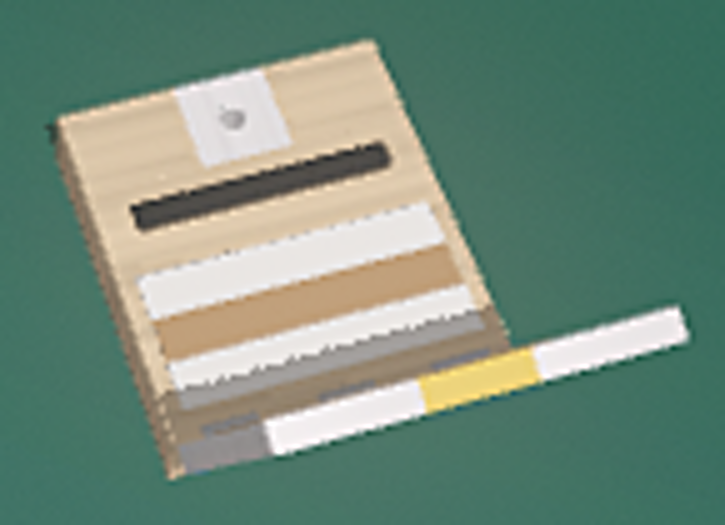

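The crops show the base hole at top (302,236.6) and scene (361.4,203.6). The yellow midpoint of the lid's edge strip is at top (218.5,207.5) and scene (411,256).

```bash
python3 - <<'E'
from h import *
t=cap('top');s=cap('scene')
T=lambda x,y:(x/5+200-.4,y/5+170-.4); S=lambda x,y:(x/5+315-.4,y/5+180-.4)
print('hole',plane(t,T(510,333),.042),plane(s,S(232,118),.042),tri(t,T(510,333),s,S(232,118)))
print('edge',tri(t,T(93,188),s,S(480,380)))
print('edge ends',tri(t,T(143,44),s,S(267,440)),tri(t,T(50,339),s,S(685,324)))
C=[(587,212),(517,477)];P=[plane(t,T(*c),.042) for c in C];print('front corners top',P,np.linalg.norm(P[0]-P[1]))
C=[(58,120),(373,42)];Q=[plane(s,S(*c),.042) for c in C];print('front corners scene',Q,np.linalg.norm(Q[0]-Q[1]))
for L in(P,Q):
    d=L[1]-L[0];print('jig x-axis yaw',np.degrees(np.arctan2(d[1],d[0])))
print('knob',tri(t,(391.1,235.9),s,(305.9,123.4)))
print('green cap',tri(t,(388.6,186),s,(258.3,137.1)))
E
```

```text
hole [0.4815 0.0668 0.042 ] [0.4839 0.0648 0.042 ] (array([0.4826, 0.0657, 0.0415]), np.float64(0.0031299850587183506))
edge (array([0.5415, 0.3013, 0.2272]), np.float64(0.0033054317059685342))
edge ends (array([0.6291, 0.2787, 0.2245]), np.float64(0.003091175097372354)) (array([0.4525, 0.3217, 0.223 ]), np.float64(0.0010015161597468631))
front corners top [array([0.5639, 0.0181, 0.042 ]), array([0.3873, 0.0589, 0.042 ])] 0.18128128212609057
front corners scene [array([0.5651, 0.0192, 0.042 ]), array([0.3902, 0.0631, 0.042 ])] 0.18029654412027887
jig x-axis yaw 166.98326737545045
jig x-axis yaw 165.92086836488608
knob (array([ 0.4871, -0.2244,  0.0777]), np.float64(0.002543910306432056))
green cap (array([ 0.6417, -0.2103,  0.1231]), np.float64(0.0034782572942600107))
```

Emit:
step_arm(
  targets="0 0 -2 7;0 0 -2 7;0 0 -2 7;0 0 -2 7;0 0 -2 7;-0.4 2 0 0;-0.4 4 0 0;-0.4 4 0 0;-0.4 4 0 0;-0.4 4 0 0;-0.4 4 0 0;-0.4 4 0 0",
  claw=0,
)

```text
time_s: 1.3
tcp_pos: [0.3175, -0.3329, 0.3226]
ee_rot: [[-0.973, 0.232, 0.0], [0.232, 0.973, -0.0], [-0.0, -0.0, -1.0]]
wrist_force: [1.0, 0.2, 0.9]
gripper_width: 0.172
gripper_force: 0.0
```

Emit:
step_arm(
  targets="-0.4 4 0 0;-0.4 4 0 0;-0.4 4 0 0;-0.4 4 0 0;-0.4 4 0 0;-0.4 4 0 0;-0.4 4 0 0;-0.4 4 0 0;-0.4 4 0 0;-0.4 4 0 0;-0.4 4 0 0;-0.4 4 0 0",
)

```text
time_s: 2.3
tcp_pos: [0.4756, 0.1232, 0.3229]
ee_rot: [[-0.973, 0.231, 0.001], [0.231, 0.973, 0.0], [-0.001, 0.001, -1.0]]
wrist_force: [0.3, 0.2, 1.0]
gripper_width: 0.007
gripper_force: 0.0
```

Emit:
step_arm(
  targets="-0.4 4 0 0;-0.4 4 0 0;-0.4 4 0 0;-0.4 4 0 0;-0.4 4 0 0;-0.2 3 0 0;0 1 0 0;0 0 0 0;0 0 0 0",
)

```text
time_s: 3.05
tcp_pos: [0.5523, 0.3493, 0.3219]
ee_rot: [[-0.973, 0.231, -0.001], [0.231, 0.973, -0.001], [0.001, -0.001, -1.0]]
wrist_force: [0.7, 0.2, 0.3]
gripper_width: 0.003
gripper_force: 0.0
```

Emit:
step_arm(
  targets="0 0 3.5 0;0 0 3.5 0;0 0 3.5 0;0 0 3.5 0;0 -1 0 0;0 -1 0 0;0 -1.2 0 0;0 -1.2 0 0;0 -1.2 0 0;0 -1.2 0 0",
)

```text
time_s: 3.88
tcp_pos: [0.5393, 0.2842, 0.188]
ee_rot: [[-0.973, 0.231, 0.01], [0.231, 0.973, 0.007], [-0.008, 0.01, -1.0]]
wrist_force: [1.3, 2.4, 3.9]
gripper_width: 0.006
gripper_force: 2.1
```

Emit:
step_arm(
  targets="0 -1.2 0 0;0 -1.2 0 0;0 -1.2 0 0;0 -1.2 0 0;0 -1.2 0.2 0;0 -1.2 0.2 0",
)

```text
time_s: 4.38
tcp_pos: [0.5198, 0.2121, 0.1783]
ee_rot: [[-0.973, 0.232, -0.0], [0.232, 0.973, 0.0], [0.0, 0.0, -1.0]]
wrist_force: [1.3, 1.3, 2.9]
gripper_width: 0.004
gripper_force: 1.4
```

Emit:
step_arm(
  targets="0 -1.2 0.3 0;0 -1.2 0.3 0;0 -1.2 0.3 0;0 -1.2 0.4 0;0 -1.2 0.4 0;0 -1.2 0.4 0;0 -0.5 0.4 0;0 0 0 0;0 0 0 0",
)

```text
time_s: 5.13
tcp_pos: [0.502, 0.1376, 0.1532]
ee_rot: [[-0.973, 0.232, -0.001], [0.232, 0.973, -0.001], [0.001, -0.001, -1.0]]
wrist_force: [0.4, 0.6, 0.9]
gripper_width: 0.006
gripper_force: 0.0
```

```bash
python3 - <<'E'
from h import *
s=cap('scene');cv2.imwrite('pics/c.png',cv2.resize(s['img'][80:300,220:520],None,fx=2.5,fy=2.5))
E
```

```text
(no output)
```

View pics/c.png

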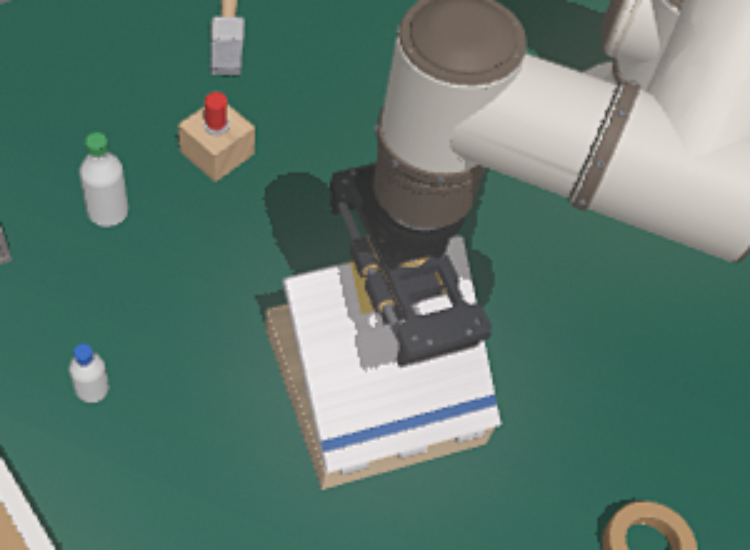

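The lid is past the tipping point and sinking. The red knob is visible at crop (216,110). Next I'll go above the pin.

Emit:
step_arm(
  targets="0 0 -4 0;0 0 -3 0;-0.7 -4 0 0;-0.8 -4 0 0;-0.8 -4 0 0;-0.8 -4 0 0;-0.8 -4 0 0;-0.8 -4 0 0;-0.8 -4 0 0;-0.8 -4 0 0;-0.6 -3.5 0 0;0 0 0 0",
  claw=6,
)

```text
time_s: 6.18
tcp_pos: [0.4869, -0.2277, 0.2235]
ee_rot: [[-0.971, 0.237, -0.0], [0.237, 0.971, -0.001], [0.0, -0.001, -1.0]]
wrist_force: [0.9, 0.7, 0.2]
gripper_width: 0.683
gripper_force: 0.0
```

Emit:
step_arm(
  targets="0 0 0 0;0 0 0 0",
)

```text
time_s: 6.35
tcp_pos: [0.4872, -0.2228, 0.2235]
ee_rot: [[-0.973, 0.232, -0.0], [0.232, 0.973, 0.0], [0.0, 0.0, -1.0]]
wrist_force: [-0.3, 0.5, -0.7]
gripper_width: 0.689
gripper_force: 0.0
```

```bash
python3 - <<'E'
from h import *
w=cap('wrist');cv2.imwrite('pics/w1.png',w['img']);print(sense()['tcp_pos'],w['e'],w['R'])
for m in mask(w,(0,150,80),(8,255,255),100):print(m,plane(w,m[0],.075),plane(w,m[0],.095))
E
```

```text
[ 0.4873 -0.2223  0.2236] [ 0.4202 -0.2069  0.3859] [[ 0.2314  0.9421  0.2428]
 [ 0.9729 -0.2241 -0.0579]
 [-0.0002  0.2496 -0.9683]]
(array([319.6, 189.2]), [306, 173, 28, 33, 706]) [ 0.4869 -0.2249  0.075 ] [ 0.4826 -0.2237  0.095 ]
```

View pics/w1.png

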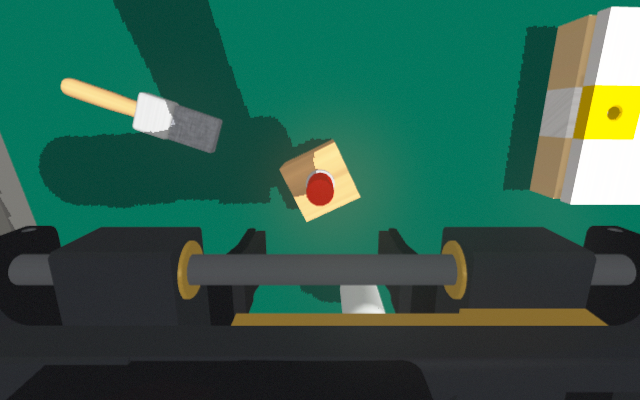

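The wrist view shows the knob at (320,189), centred between the fingers. The lid hole is at (615,112) and the brush is clear. Next I'll descend and grasp.

Emit:
step_arm(
  targets="0.1 -0.25 3 0;0 0 4 0;0 0 4 0;0 0 3 0;0 0 1.5 0;0 0 0.9 0;0 0 0 0;0 0 0 0",
)

```text
time_s: 7.07
tcp_pos: [0.4865, -0.2245, 0.0603]
ee_rot: [[-0.973, 0.23, 0.001], [0.23, 0.973, -0.001], [-0.001, -0.0, -1.0]]
wrist_force: [0.8, -0.3, 0.8]
gripper_width: 0.685
gripper_force: 0.0
```

Emit:
step_arm(
  targets="0 0 0 0;0 0 0 0;0 0 0 0;0 0 0 0;0 0 0 0;0 0 0 0",
  claw=1,
)

```text
time_s: 7.57
tcp_pos: [0.4856, -0.2253, 0.0599]
ee_rot: [[-0.973, 0.232, 0.001], [0.232, 0.973, -0.0], [-0.001, 0.0, -1.0]]
wrist_force: [-1.4, -0.4, -0.5]
gripper_width: 0.323
gripper_force: 0.0
```

Emit:
step_arm(
  targets="0 0 0 0;0 0 0 0;0 0 0 0",
)

```text
time_s: 7.82
tcp_pos: [0.4856, -0.2252, 0.0598]
ee_rot: [[-0.973, 0.232, 0.0], [0.232, 0.973, -0.0], [-0.0, -0.0, -1.0]]
wrist_force: [0.2, 0.6, 2.7]
gripper_width: 0.287
gripper_force: 30.0
```

Emit:
step_arm(
  targets="0 0 -1.5 0;0 0 -3 0;0 0 -4 0;0 0 -4 0;0 0 -1.5 0;0.9 3 0 0;1.2 4 0 0;1.2 4 0 0;1.2 4 0 0;1.2 4 0 0;1.2 4 0 0;0.2 0.5 0 0",
)

```text
time_s: 8.82
tcp_pos: [0.4707, 0.0241, 0.1994]
ee_rot: [[-0.974, 0.226, 0.001], [0.226, 0.974, 0.001], [-0.0, 0.001, -1.0]]
wrist_force: [-0.8, -0.1, -0.9]
gripper_width: 0.289
gripper_force: 30.0
```

Emit:
step_arm(
  targets="0 0 0 0;0 0 0 0;0 0 0 0",
)

```text
time_s: 9.07
tcp_pos: [0.4708, 0.0185, 0.1993]
ee_rot: [[-0.972, 0.233, -0.001], [0.233, 0.972, -0.0], [0.001, -0.001, -1.0]]
wrist_force: [0.0, 0.6, -0.2]
gripper_width: 0.29
gripper_force: 30.0
```

```bash
python3 - <<'E'
from h import *
w=cap('wrist');cv2.imwrite('pics/w2.png',w['img']);print(sense()['tcp_pos'],w['e'])
for m in mask(w,(0,150,60),(8,255,255),50)+mask(w,(22,150,120),(34,255,255),100):print(m,plane(w,m[0],.064))
E
```

```text
[0.4708 0.0182 0.1993] [0.4039 0.0346 0.3618]
(array([321.5, 241.4]), [297, 225, 50, 29, 1114]) [0.5187 0.0067 0.064 ]
(array([321.5, 293.4]), [294, 285, 56, 21, 903]) [ 0.5737 -0.0064  0.064 ]
(array([371.9, 191.5]), [344, 166, 57, 52, 2687]) [0.4811 0.0643 0.064 ]
```

View pics/w2.png

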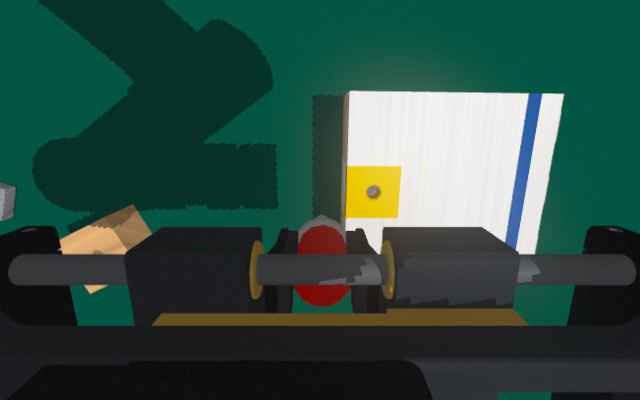

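The wrist view shows the pin held upright (knob at 321,~265) and the lid lying flat, with its hole at about (373,191).

```bash
python3 - <<'E'
from h import *
w=cap('wrist');s=sense();p=np.array(s['tcp_pos']);R=np.array(s['ee_rot'])
g=cv2.cvtColor(w['img'],cv2.COLOR_BGR2HSV)[170:214,348:398]
m=(~cv2.inRange(g,np.array((20,140,120)),np.array((36,255,255))))
n,_,st,ce=cv2.connectedComponentsWithStats(m)
for i in range(1,n):
    if st[i,4]>20:
        h=ce[i]+[348,170];P=plane(w,h,.064);print('hole',h,st[i],P,'base-tcp in tool cm',R.T@(P-p)*100)
for d in(-.0152,.0,.01,.0558):print('axis at',d,proj(w,p+R@[0,0,d]))
c=mask(w,(0,0,110),(180,60,255),30);print([x for x in c if 280<x[0][0]<360 and x[0][1]<260])
im=w['img'];print(im[205:230:1,321].tolist())
E
```

```text
hole [371.7614 190.2955] [19 16 11 10 88] [0.48   0.0642 0.064 ] base-tcp in tool cm [ 0.1861  4.6988 13.5292]
axis at -0.0152 [321.4769 261.4021]
axis at 0.0 [321.504  249.1604]
axis at 0.01 [321.5195 242.1736]
axis at 0.0558 [321.5736 217.7396]
[]
[[48, 60, 38], [45, 58, 39], [47, 60, 40], [46, 59, 39], [47, 59, 38], [46, 59, 40], [45, 57, 37], [48, 60, 40], [45, 58, 37], [57, 67, 54], [82, 87, 82], [90, 94, 93], [90, 93, 92], [91, 94, 94], [91, 95, 96], [98, 102, 102], [101, 104, 104], [102, 105, 105], [104, 107, 107], [92, 95, 108], [47, 55, 110], [22, 29, 113], [19, 31, 113], [19, 30, 113], [20, 29, 113]]
```

```bash
python3 - <<'E'
from h import *
w=cap('wrist');s=sense();p=np.array(s['tcp_pos']);R=np.array(s['ee_rot'])
for x,z in((.015,.0098),(.015,.0048),(.013,.0048),(.013,-.0352),(.005,.048),(.002,.0558)):print(x,z,proj(w,p+R@[x,0,z]),proj(w,p+R@[x+.002,0,z]))
h=cv2.cvtColor(w['img'],cv2.COLOR_BGR2HSV);g=h[160:222,340:405]
print(w['f']);y=cv2.inRange(g,np.array((20,140,100)),np.array((36,255,255)))
c=max(cv2.findContours(y,cv2.RETR_EXTERNAL,cv2.CHAIN_APPROX_NONE)[0],key=cv2.contourArea)
q=cv2.approxPolyDP(cv2.convexHull(c),4,True)[:,0]+[340,160];print(q.tolist())
P=np.array([plane(w,a,.064) for a in q]);print(P,P.mean(0),(P.mean(0)-p)@R*100)
print(w['img'][178:205,373].tolist()[::2]); print(w['img'][191,360:388].tolist()[::2])
E
```

```text
0.015 0.0098 [321.7693 216.9615] [321.7726 213.5009]
0.015 0.0048 [321.768  219.7413] [321.7714 216.1928]
0.013 0.0048 [321.7646 223.2696] [321.768  219.7413]
0.013 -0.0352 [321.7498 253.4907] [321.7541 249.0726]
0.005 0.048 [321.7638 214.1626] [321.7665 211.319 ]
0.002 0.0558 [321.7616 215.0205] [321.7642 212.2826]
325.4388527333878
[[401, 166], [397, 216], [346, 217], [347, 166]]
[[0.4639 0.0947 0.064 ]
 [0.5104 0.0826 0.064 ]
 [0.5    0.0349 0.064 ]
 [0.4523 0.0464 0.064 ]] [0.4817 0.0647 0.064 ] [ 0.0437  4.7812 13.5371]
[[28, 205, 238], [27, 206, 238], [23, 205, 238], [39, 178, 217], [118, 125, 129], [118, 126, 131], [122, 128, 133], [132, 139, 142], [85, 123, 137], [48, 110, 132], [35, 148, 180], [8, 191, 227], [0, 201, 235], [0, 201, 235]]
[[0, 201, 236], [0, 202, 236], [4, 203, 237], [51, 175, 209], [121, 128, 132], [122, 128, 132], [124, 130, 134], [131, 137, 143], [79, 119, 134], [53, 110, 131], [49, 143, 172], [27, 200, 233], [28, 206, 237], [35, 207, 238]]
```

Emit:
step_arm(
  targets="0.05 1.8 0 0;0 2 0 0;0 1 0 0;0 0 2.5 0;0 0 2.5 0;0 0 1.5 0;0 0 0.5 0;0 0 0 0;0 0 0 0;0 0 0 0",
)

```text
time_s: 10.05
tcp_pos: [0.4826, 0.0663, 0.1308]
ee_rot: [[-0.973, 0.232, 0.002], [0.232, 0.973, 0.001], [-0.002, 0.001, -1.0]]
wrist_force: [-0.0, -0.1, -0.2]
gripper_width: 0.289
gripper_force: 30.0
```

```bash
python3 - <<'E'
from h import *
w=cap('wrist');s=sense();p=np.array(s['tcp_pos']);R=np.array(s['ee_rot']);print(p,s['wrist_force'],'want',([.4815,.0652,0]-p)@R*100)
for n in('scene','wrist'):
    c=cap(n);u=proj(c,p+R@[0,0,.0558]).astype(int);print(n,u)
    k=cv2.resize(c['img'][max(u[1]-60,0):u[1]+60,u[0]-60:u[0]+60],None,fx=4,fy=4,interpolation=cv2.INTER_CUBIC)
    cv2.imwrite(f'pics/d_{n}.png',k)
cv2.imwrite('pics/d.png',cv2.resize(np.hstack([cv2.resize(cv2.imread(f'pics/d_{n}.png'),(400,400)) for n in('scene','wrist')]),None,fx=1,fy=1))
E
```

```text
[0.4826 0.0664 0.1308] [ 0.1393 -0.2075 -0.7134] want [ 0.1066 -0.1599 13.0838]
scene [362 196]
wrist [321 217]
```

View pics/d.png

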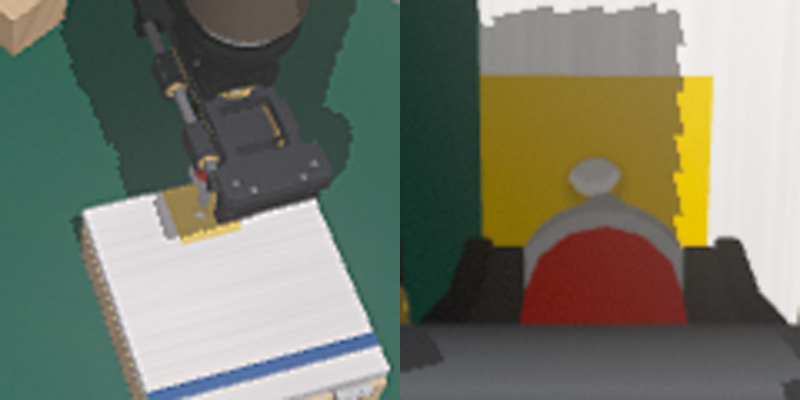

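The tip is 11 mm above the lid, and the hole is at wrist pixel (319.5, ~211), with its lower rim partly hidden by the tip. I'll check the offset.

```bash
python3 - <<'E'
from h import *
w=cap('wrist');s=sense();p=np.array(s['tcp_pos']);R=np.array(s['ee_rot'])
for v in(210,211,212):print(plane(w,(319.5,v),.064),(plane(w,(319.5,v),.064)-p)@R*100)
print(proj(w,[p[0],p[1],.064]))
E
```

```text
[0.4796 0.0654 0.064 ] [ 0.2286 -0.1555  6.6426]
[0.4804 0.0652 0.064 ] [ 0.1523 -0.1556  6.6427]
[0.4811 0.0651 0.064 ] [ 0.0758 -0.1557  6.6428]
[321.5167 212.8619]
```

Emit:
step_arm(
  targets="0.1 -0.16 0 0;0 0 0 0;0 0 0.5 0;0 0 0.4 0;0 0 0.3 0;0 0 0.3 0;0 0 0.3 0;0 0 0 0;0 0 0 0",
)

```text
time_s: 11.0
tcp_pos: [0.4803, 0.0649, 0.1113]
ee_rot: [[-0.973, 0.232, -0.0], [0.232, 0.973, -0.0], [0.0, -0.0, -1.0]]
wrist_force: [-1.0, -0.4, -1.4]
gripper_width: 0.29
gripper_force: 30.0
```

The tip is about 8 mm into the lid hole with little force. I'll continue.

Emit:
step_arm(
  targets="0 0 0.4 0;0 0 0.4 0;0 0 0.4 0;0 0 0.4 0;0 0 0.4 0;0 0 0 0;0 0 0 0",
)

```text
time_s: 11.58
tcp_pos: [0.4802, 0.0648, 0.0912]
ee_rot: [[-0.973, 0.232, -0.001], [0.232, 0.973, -0.0], [0.0, -0.0, -1.0]]
wrist_force: [0.6, -0.1, -1.2]
gripper_width: 0.289
gripper_force: 30.0
```

Emit:
step_arm(
  targets="0 0 0.4 0;0 0 0.4 0;0 0 0.4 0;0 0 0.4 0;0 0 0.3 0;0 0 0.2 0;0 0 0 0;0 0 0 0",
)

```text
time_s: 12.25
tcp_pos: [0.4802, 0.0647, 0.0705]
ee_rot: [[-0.973, 0.232, -0.0], [0.232, 0.973, -0.0], [0.0, -0.0, -1.0]]
wrist_force: [0.3, -0.8, 0.8]
gripper_width: 0.292
gripper_force: 30.0
```

Emit:
step_arm(
  targets="0 0 0.1 0;0 0 0.1 0;0 0 0.1 0;0 0 0 0;0 0 0 0",
)

```text
time_s: 12.67
tcp_pos: [0.4802, 0.0645, 0.0678]
ee_rot: [[-0.973, 0.232, -0.0], [0.232, 0.973, -0.0], [0.0, -0.001, -1.0]]
wrist_force: [-0.2, -4.0, 5.5]
gripper_width: 0.29
gripper_force: 30.0
```

Emit:
step_arm(
  targets="0 0 0.1 0;0 0 0.1 0;0 0 0 0;0 0 0 0;0 0 0 0",
)

```text
time_s: 13.08
tcp_pos: [0.4803, 0.0645, 0.0676]
ee_rot: [[-0.973, 0.231, 0.0], [0.231, 0.973, -0.001], [-0.001, -0.001, -1.0]]
wrist_force: [-5.1, -4.6, 17.7]
gripper_width: 0.29
gripper_force: 30.0
```

The force rises steeply at TCP z = 0.0676 (0.0678 expected), so the lid is at its hard stop. One check by picture.

```bash
python3 - <<'E'
from h import *
w=cap('wrist');s=cap('scene')
a=cv2.resize(w['img'][120:320,200:480],(420,300));b=cv2.resize(s['img'][150:290,280:460],(386,300))
cv2.imwrite('pics/e.png',np.hstack([a,b])[:,:800]);z=sense();print(z['wrist_force'],z['tcp_pos'],z['time_s'])
E
```

```text
[-5.6209 -4.6005 18.1923] [0.4803 0.0645 0.0676] 13.1833
```

View pics/e.png

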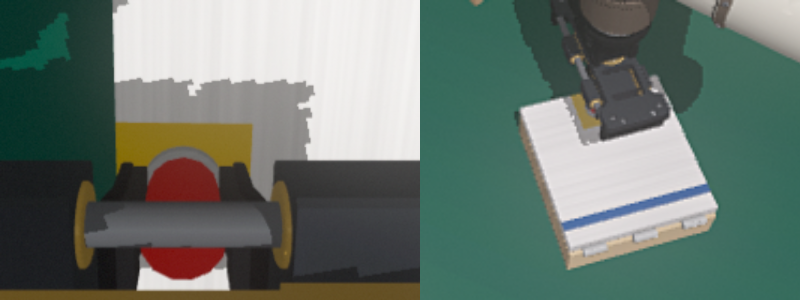

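The collar is seated on the yellow square and the lid lies flat and shut on the base, with the knob still gripped and pressed down. I'm handing in.

```bash
python3 -c "
from station import r
print(r.finish_job())"
```

```text
the job is handed in; nothing more can be done
None
```

The lid is shut and the pin is through it into the base, with the arm still gripping the knob and pressing down at about 18 N; I handed the job in at about 13 s and got no verdict back.

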